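# Sort the reclaimed hardware into its holders

### The job

Sort the loose hardware in front of you into its holders: stand each of the two bolts upright on its head in the crib bay that holds bolts of its own length, lay the nut flat on the floor of the tray with the other nuts, and thread both steel collars down onto the post, the wider one below the narrower one so that the stack tapers upward. Leave the tape measure and the oil can where they are.

Things in the scene. Friction and masses are not known exactly. Their poses are not given: they have to be found in the camera images.
- long_bolt: Long bright zinc hex bolt, standing upright on its head: 75 mm tall, head 20 mm across and 7 mm high, shank 9 mm thick. Origin at the centre of the underside of the head, z up along the shank. Its shank has four grip flats; one pair faces along the direction 0.40 rad clockwise (from above) from its own x axis, the other at right angles to that.
- short_bolt: Short, dark, stout hex bolt, standing upright on its head: 52 mm tall, head 22 mm across and 8 mm high, shank 10 mm thick. Origin at the centre of the underside of the head, z up along the shank. Its shank has four grip flats; one pair faces along the direction 0.66 rad anticlockwise (from above) from its own x axis, the other at right angles to that.
- nut: Large rusty brown hex nut lying flat: 32.5 mm across flats, 37 mm across corners, 16 mm high. Origin at the centre of its underside, z up. The normals of its three pairs of flats lie 0.16, 1.21 and 2.26 rad anticlockwise (from above) from its own x axis. For the gripper it is a solid piece (nothing goes into its hole).
- wide_collar: Wider of two bare steel shaft collars (plain rings lying flat): 54 mm outside, bore 27 mm, 16 mm high. Origin at the centre of its underside, z up.
- narrow_collar: Narrower of the two steel shaft collars: 40 mm outside, bore 26 mm, 14 mm high. Origin at the centre of its underside, z up.
- bolt_crib: Wooden crib fixed on a 24 mm thick board, 104 x 104 mm, walls 24 mm high, floor and walls 4 mm. A divider along x makes two bays 96 (x) by 46 mm (y): centre y = +25 mm for long bolts, y = -25 mm for short ones. Two fixed bolts of its kind fill the +x end of each bay (x = +32 mm; tops 79 and 56 mm over the origin); free spot at x = -22 mm. Origin: centre of underside.
- nut_tray: Low sheet-metal tray fixed on the same board, 104 x 104 mm, walls 20 mm high, walls and floor 3 mm thick. Two large nuts are fixed at its +x end (x = +28 mm, y = +25 and -22 mm); the middle of the free part is at x = -22 mm, y = 0. Origin: centre of its underside, z up.
- collar_post: Collar post fixed on the same board: round base 80 mm across, 10 mm high, with an upright steel rod 10 mm thick in its middle, rounded tip 80 mm over the origin. A collar 66 mm across is fixed at the bottom round the rod, its top 26 mm over the origin; the next collar rests on it. Origin: centre of the underside of the base, z up along the rod.
- tape_measure: Bystander: yellow pocket tape measure standing on edge, 36 x 78 x 60 mm. Origin under its middle.
- oil_can: Bystander: small oil can with a bent spout, 69 x 80 mm, 156 mm tall. Origin under its body's middle.

How it is judged:
At the end, for the whole second after the job is handed in: Bolts upright (0.15 rad) on the crib floor, each in its bay within 15 mm of the bay's centre line; nut flat on the tray floor; both collars flat round the rod within 13 mm of its axis: wide one's underside at most 31 mm, narrow one's 37 to 47 mm over the post's underside; all at rest (0.02 m/s) (y of long_bolt in the frame of bolt_crib between 0.01 and 0.04 m and x of long_bolt in the frame of bolt_crib between -0.045 and 0.045 m and z of each of long_bolt, short_bolt in the frame of bolt_crib below 0.009 m and angle between each of long_bolt, short_bolt, nut, wide_collar, narrow_collar's own z axis and vertical below 0.15 rad and y of short_bolt in the frame of bolt_crib between -0.04 and -0.01 m and x of short_bolt in the frame of bolt_crib between -0.045 and 0.045 m and x of nut in the frame of nut_tray between -0.045 and 0.045 m and y of nut in the frame of nut_tray between -0.038 and 0.038 m and z of nut in the frame of nut_tray below 0.008 m and horizontal distance between each of wide_collar, narrow_collar and collar_post below 0.013 m and z of wide_collar in the frame of collar_post below 0.031 m and z of narrow_collar in the frame of collar_post between 0.037 and 0.047 m and linear speed of each of long_bolt, short_bolt, nut, wide_collar, narrow_collar below 0.02 m/s); the robot touches nothing.
It fails at once if the tape measure is moved by more than 20 mm (distance of tape_measure from where it was at the start of the episode above 0.02 m).
It fails at once if the oil can is moved by more than 20 mm (distance of oil_can from where it was at the start of the episode above 0.02 m).
It also fails if it takes over 125 s, if anything falls off the work surface, if the arm or the gripper's body presses on something with over 40 N, if the wrist force passes 120 N, or if a joint passes its speed limit or range.

### The arm

A 6-joint arm with a two-finger parallel gripper is mounted at the origin on a cart in front of the work surface, level with it; the furniture and walls round the work are solid. World frame = base frame: x ahead of the robot, y to its left, z up, the work surface at z = 0. Lengths are in m, angles in rad, forces in N, time in s.
With the tool pointing down it reaches from about 0.25 to 0.8 m from the base axis. Payload 3.9 kg.
Tool frame: the origin (TCP) lies midway between the tips of the shut fingers; the grasp point (between the pads) lies 19 mm behind it; z points along the fingers, y is the line along which they close (so a half turn about z gives the same grasp; the last joint's range is limited). The gripper opens to 85 mm and grips with 20 to 120 N. Pads are 22 mm wide; open, the fingers measure 114 mm over their backs; the gripper's body (76 mm by 85 mm) begins 54 mm behind the grasp point. The pads swing forward as they close: fully open they stand 13 mm farther back than shut.
Start: joints at [1.137, 0.26, -0.138, 1.173, 0, 1.571], TCP at [0.221, 0.476, 0.231] pointing down, gripper open.
Joint ranges: [-2.78, 2.78], [-0.83, 1.72], [-1.28, 1.37], [-1.9, 2.12], [-1.57, 1.48], [-3.14, 3.14]. Speed limits (rad/s): [2.57, 2.57, 3.14, 3.14, 3.14, 3.14].

### API

Orientations are given as a rotation vector (axis times angle).
In Python, from plant import * gives the robot as it stands.
- The arm moves only by the tool drive_tool, never from a script. Its argument "motion" is a list that holds one entry, the list of rows, each a list of 5 numbers: the opening, from -1 (shut) to 1 (fully open), then the shift along the tool's x, y, z each as a share of 0.5 m, from -1 to 1, then the turn about the tool's z as a share of 60 degrees, from -1 to 1. In form: [[[fingers, tx, ty, tz, spin], ...]]. A call has 1 to 12 rows; each row is the pose to reach, as a shift and turn from the pose commanded when the call began, along the tool's axes at that moment; what a row does not reach only later rows make up. A row lasts 1/12 s, in which the tool goes at most 41.7 mm and 7.16 degrees, less where a joint would pass 70% of its speed; a pose out of reach is approached as far as the arm can. A call with a number of a shift or a turn outside -1 to 1 is refused whole. A call with a gripper value outside its range is refused whole. The fingers move at their own pace and stop on an object; "force" is the grip in N (left out, the last holds). Time passes only in rows, so rows that repeat a pose let the fingers close. It gives the time, the measured TCP pose, the force, the opening and the grip force at its end, in the units of the state.
- get_obs(): the state, without advancing time (a new reading comes with each control period).
- read_camera(name): name is "scene" or "top" or "wrist"; returns the picture (420x560x3 uint8, red, green, blue); there is no depth.
- calibration(name): a dict with "camera_matrix" (3x3 intrinsics, pixels), "rvec" (rotation vector, rad) and "tvec" (3), from world to camera coordinates, as OpenCV has them; the wrist camera has in their place "T_tool_cam" (4x4, takes a point from camera to tool coordinates, whose origin is the TCP and whose axes are the flange's). Camera axes: x right, y down, z forward; pixel columns grow to the right and rows downward; lengths in m; the calibration is good to about 2 mm. The wrist camera is an equidistant fisheye: a pixel r from the principal point sees the ray r / f radians off the axis. A picture is of the moment at which its call begins: read the wrist's pose just before it. calibration takes no time and is no camera call.
- close_job(): hands the job in; it is judged then, once.
The state is a dict: "time_s": time; "joint_pos": joint angles; "qd": joint speeds; "tau": joint torques, N m; "position": TCP position; "ee_rot": TCP orientation; "force": force on the tool from outside, world axes, zero at the start; "moment": the same for the moment, N m; "gripper_width": opening from 0.0 (shut) to 1.0 (fully open); "grasp_force": force on a finger pad.
Only numpy, scipy, OpenCV 4.12 (cv2) and the standard library are available. Lean on these libraries where they do the work, as an engineer would, in place of code of your own. Each camera call takes 0.05 s, during which the arm holds its last target. There are 200 camera calls.

## Working session

There is one attempt and no reset: what is moved stays moved. The work goes in short steps, Python scripts to look and compute and a tool call to move; the robot and the scene stay as the last step left them, time stands still between calls to the robot, and variables do not carry over. Pictures are saved under pics/ and viewed, at most 14 in all, crops included, and the job is handed in when it is done.

Besides the shell and the picture viewer there is one more tool, called as name([rows], argument=value, ...), one row to a line, values as JSON. drive_tool: Moves the arm, as the interface text tells. Shift numbers are shares of 0.5 m and turn numbers shares of 60 degrees, none past 1 either way. Its arguments: {"type":"object","properties":{"motion":{"type":"array","items":{"type":"array","items":{"type":"array","items":{"type":"number","minimum":-1,"maximum":1}}}},"force":{"type":"number"}},"required":["motion"]}

```bash
ls; mkdir -p pics; python3 - <<'E'
from plant import *
import cv2
print(get_obs())
for n in("scene","top","wrist"):
    im=read_camera(n); cv2.imwrite(f"pics/{n}0.png",im[:,:,::-1]); print(n,calibration(n))
E
```

```text
pics
{'time_s': 0.0, 'joint_pos': array([ 1.13706366e+00,  2.60670021e-01, -1.39383058e-01,  1.17269343e+00,
        1.81945580e-05,  1.57078671e+00]), 'qd': array([-0.00174701,  0.00268652,  0.00051329,  0.0019673 ,  0.000494  ,
       -0.00018929]), 'tau': array([ 1.19942306e-03, -4.05681288e+01,  2.53922725e+01,  1.88976154e-02,
        1.01940566e-04, -4.17287069e-06]), 'position': array([0.2203437 , 0.47576759, 0.23046695]), 'ee_rot': array([-6.75868661e-01, -3.06758031e+00,  2.98500853e-03]), 'force': array([-0.10236553,  0.29233473, -0.34285381]), 'moment': array([-0.04231957, -0.01637191,  0.02726725]), 'grasp_force': 0.0, 'gripper_width': 0.9980112098853936}
scene {'camera_matrix': array([[403.5232632 ,   0.        , 287.63186023],
       [  0.        , 403.5232632 , 209.02946606],
       [  0.        ,   0.        ,   1.        ]]), 'rvec': array([ 1.06787001, -2.38675304,  1.06616684]), 'tvec': array([0.32588434, 0.34620789, 0.60994584])}
top {'camera_matrix': array([[455.57695022,   0.        , 271.81908523],
       [  0.        , 455.57695022, 211.61439429],
       [  0.        ,   0.        ,   1.        ]]), 'rvec': array([ 2.4931273 , -1.46633393,  0.20245255]), 'tvec': array([-0.34454339,  0.4552541 ,  1.09061241])}
wrist {'camera_matrix': array([[325.1922621 ,   0.        , 280.05653451],
       [  0.        , 325.1922621 , 205.40489467],
       [  0.        ,   0.        ,   1.        ]]), 'T_tool_cam': array([[-3.89825288e-04, -9.49921547e-01, -3.12488245e-01,
         8.13207316e-02],
       [ 9.99999420e-01, -6.84172847e-04,  8.32304801e-04,
        -4.57163566e-04],
       [-1.00442024e-03, -3.12487739e-01,  9.49921262e-01,
        -1.42417103e-01],
       [ 0.00000000e+00,  0.00000000e+00,  0.00000000e+00,
         1.00000000e+00]])}
```

View pics/scene0.png

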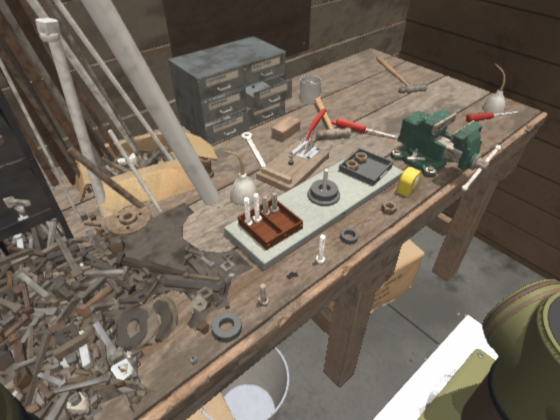

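View pics/top0.png

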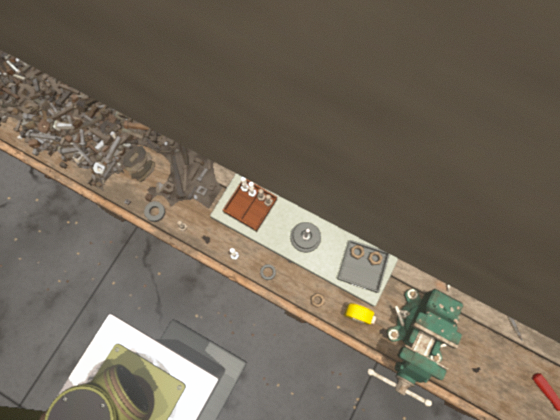

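View pics/wrist0.png

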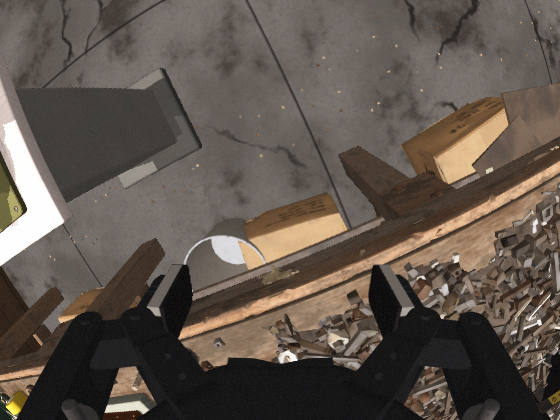

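The scene view shows bolts (long at 321,248; short at 263,295), collars (wide 227,327; narrow 349,236), the nut (390,208), and the board with crib, post and tray. An oil can stands behind the crib. The top view has the wide collar at 154,212, short bolt 182,227, long bolt 234,254, narrow collar 267,271, nut 317,299 and tape 361,314. The wrist view shows only floor and the bench edge.

```bash
cat > h.py <<'E'
import numpy as np, cv2
from plant import *
from scipy.spatial.transform import Rotation as R
def ray(n,px,pose=None):
    c=calibration(n);K=c["camera_matrix"]
    u=np.array([(px[0]-K[0,2])/K[0,0],(px[1]-K[1,2])/K[1,1]])
    if n=="wrist":
        p,rv=pose;th=np.linalg.norm(u);d=np.r_[u/max(th,1e-9)*np.sin(th),np.cos(th)]
        T=c["T_tool_cam"];Rt=R.from_rotvec(rv).as_matrix()
        return Rt@T[:3,3]+p,Rt@T[:3,:3]@d
    Rm=cv2.Rodrigues(c["rvec"])[0]
    return -Rm.T@c["tvec"],Rm.T@np.r_[u,1]
def onz(n,px,z,pose=None):
    o,d=ray(n,px,pose);return (o+d*(z-o[2])/d[2])
def proj(n,P,pose=None):
    c=calibration(n);K=c["camera_matrix"]
    if n=="wrist":
        p,rv=pose;T=c["T_tool_cam"];Rt=R.from_rotvec(rv).as_matrix()
        q=T[:3,:3].T@(Rt.T@(np.array(P)-p)-T[:3,3]);th=np.arctan2(np.hypot(q[0],q[1]),q[2])
        return K[:2,2]+K[0,0]*th*q[:2]/np.hypot(q[0],q[1])
    return cv2.projectPoints(np.array([P],float),c["rvec"],c["tvec"],K,None)[0].ravel()
E
python3 - <<'E'
from h import *
im=cv2.imread("pics/top0.png");cv2.imwrite("pics/c1.png",cv2.resize(im[160:340,130:400],None,fx=2.96,fy=2.96,interpolation=cv2.INTER_CUBIC))
for k,px,z in [("wide",(154,212),.016),("short",(182,227),.05),("long",(234,254),.07),("narrow",(267,271),.014),("nut",(317,299),.016),("tape",(361,314),.06),("crib",(250,205),.048),("post",(306,236),.05),("tray",(363,266),.04)]:
    print(k,onz("top",px,z).round(3))
print(ray("top",(280,210))[0],ray("scene",(280,210))[0])
for a in [(227,327),(243,188)]:print(onz("scene",a,0))
E
```

```text
wide [0.425 0.199 0.016]
short [0.422 0.102 0.05 ]
long [ 0.424 -0.052  0.07 ]
narrow [ 0.434 -0.139  0.014]
nut [ 0.433 -0.283  0.016]
tape [ 0.447 -0.389  0.06 ]
crib [ 0.557 -0.02   0.048]
post [ 0.555 -0.185  0.05 ]
tray [ 0.558 -0.345  0.04 ]
[ 0.28880185 -0.2375184   1.17285139] [0.06268728 0.39562385 0.66154857]
[0.43089168 0.20012999 0.        ]
[ 0.73276578 -0.06825537  0.        ]
```

View pics/c1.png

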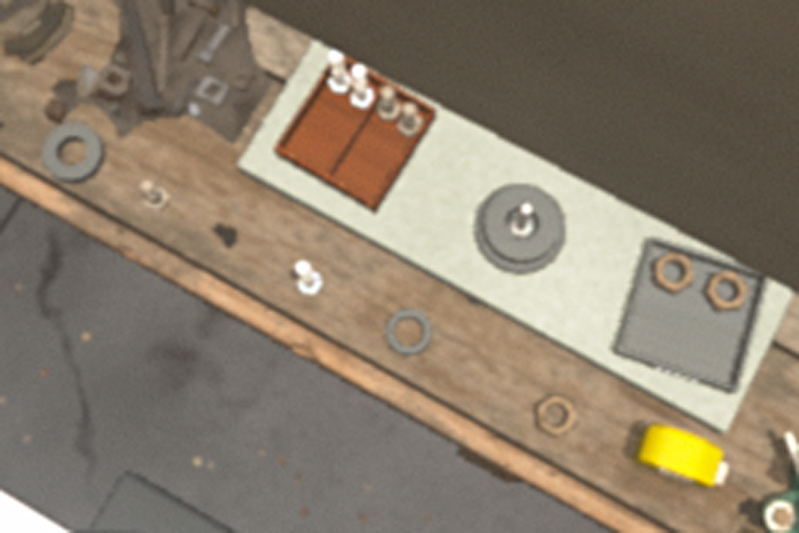

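The crop confirms the layout. Each holder's +x end faces away from the robot, and the long-bolt bay is on the left. I'll write a move helper and go to a survey pose.

```bash
cat >> h.py <<'E'
def shift(P,yaw=None):
    """tool-axis shares to world P (TCP); yaw = world angle of the tool's y axis (mod pi), rad"""
    o=get_obs();Rt=R.from_rotvec(o["ee_rot"]).as_matrix()
    d=Rt.T@(np.array(P)-o["position"])/.5
    y=np.arctan2(Rt[1,1],Rt[0,1]);s=0
    if yaw is not None: s=-((yaw-y+np.pi/2)%np.pi-np.pi/2)/np.radians(60)
    print("pos",o["position"].round(4),"yaw",round(y,3),"t",round(o["time_s"],2),"w",round(o["gripper_width"],3),"-> shares",d.round(4),"spin",round(s,4),"j6",o["joint_pos"][5].round(2))
def snap(f):
    o=get_obs();im=read_camera("wrist")[:,:,::-1].copy();cv2.imwrite(f,im)
    np.save(f+".npy",np.r_[o["position"],o["ee_rot"]]);return im
def pose(f):
    a=np.load(f+".npy");return a[:3],a[3:]
E
python3 -c "
from h import *
shift([.40,0.08,.30],np.pi/2)"
```

```text
pos [0.2205 0.4759 0.2307] yaw 1.137 t 0.15 w 0.997 -> shares [-0.6587 -0.5677 -0.1378] spin -0.4143 j6 1.57
```

drive_tool([
  [[1,0,0,-0.138,0],[1,-0.659,-0.568,-0.138,-0.414],[1,-0.659,-0.568,-0.138,-0.414],[1,-0.659,-0.568,-0.138,-0.414],[1,-0.659,-0.568,-0.138,-0.414],[1,-0.659,-0.568,-0.138,-0.414],[1,-0.659,-0.568,-0.138,-0.414],[1,-0.659,-0.568,-0.138,-0.414],[1,-0.659,-0.568,-0.138,-0.414],[1,-0.659,-0.568,-0.138,-0.414],[1,-0.659,-0.568,-0.138,-0.414],[1,-0.659,-0.568,-0.138,-0.414]],
])

```text
time_s: 1.15
position: [0.401, 0.077, 0.3005]
ee_rot: [0.004, 3.141, -0.002]
force: [-0.3, 0.6, 1.2]
gripper_width: 1.0
grasp_force: 0.0
```

```bash
python3 -c "
from h import *
snap('pics/w1.png')
shift([.40,0.08,.30],np.pi/2);p=pose('pics/w1.png')
for q in [(.425,.199,0.016),(.422,.102,.0),(.424,-.052,0),(.434,-.139,.014),(.433,-.283,.016),(.557,-.02,.028),(.555,-.185,.05)]: print(proj('wrist',q,p).round())"
```

```text
pos [0.4027 0.0745 0.3006] yaw 1.565 t 1.2 w 1.007 -> shares [0.0055 0.0109 0.0011] spin -0.0057 j6 0.19
[368. 181.]
[298. 176.]
[190. 178.]
[133. 188.]
[ 58. 190.]
[215. 270.]
[110. 271.]
```

View pics/w1.png

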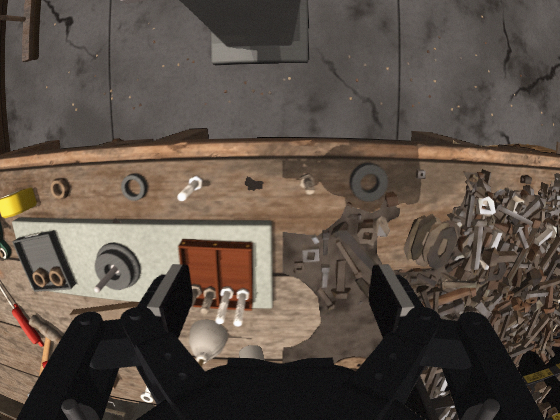

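The wrist survey matches: narrow collar (134,186), long bolt (192,187), short bolt (308,183), wide collar (368,182), crib (216,270), post (115,268). The oil can is behind the crib at (208,340). Next come contour measurements.

```bash
python3 - <<'E'
from h import *
top=cv2.imread("pics/top0.png");w=cv2.imread("pics/w1.png");p=pose("pics/w1.png")
def blobs(im,box,f,n,z,ps=None,mn=15):
    x0,y0,x1,y1=box;c=im[y0:y1,x0:x1];h=cv2.cvtColor(c,cv2.COLOR_BGR2HSV).astype(int)
    m=f(h[...,0],h[...,1],h[...,2]).astype(np.uint8)*255
    for k in cv2.findContours(m,cv2.RETR_EXTERNAL,cv2.CHAIN_APPROX_NONE)[0]:
        if len(k)<mn: continue
        q=k[:,0]+np.array([x0,y0]);W=np.array([onz(n,t,z,ps)[:2] for t in q]).astype(np.float32)
        (cx,cy),r=cv2.minEnclosingCircle(W);R2=cv2.minAreaRect(W)
        print(n,"px",q.mean(0).round(1),"circ",round(cx,4),round(cy,4),"d",round(2*r,4),"rect",np.round(R2[0],4),np.round(R2[1],4),round(R2[2],1))
gray=lambda h,s,v:(s<60)&(v>60)&(v<190)
print("wide");blobs(top,(140,198,168,226),gray,"top",.016);blobs(w,(345,160,392,205),gray,"wrist",.016,p)
print("narrow");blobs(top,(255,260,280,284),gray,"top",.014);blobs(w,(118,170,152,204),gray,"wrist",.014,p)
print("bolts");blobs(w,(175,170,210,205),lambda h,s,v:v>190,"wrist",.03,p,8);blobs(w,(295,170,322,200),lambda h,s,v:(v>150)&(s<90),"wrist",.03,p,8)
red=lambda h,s,v:(h<14)&(s>120)
print("crib");blobs(top,(215,175,285,235),red,"top",.048);blobs(w,(170,230,260,315),red,"wrist",.048,p)
print("post");blobs(top,(285,218,325,255),lambda h,s,v:v<125,"top",.05)
print("tray");blobs(top,(330,235,392,295),lambda h,s,v:(v<125),"top",.044)
h=cv2.cvtColor(top,cv2.COLOR_BGR2HSV)
for a in [(154,203),(182,227),(267,262),(306,245),(355,275),(330,265),(240,215),(317,299)]:print(a,h[a[1],a[0]])
E
```

```text
wide
top px [154. 211.] circ 0.4275 0.2005 d 0.0576 rect [0.4275 0.2003] [0.0559 0.0516] 75.2
wrist px [369.8 182.7] circ 0.4282 0.2017 d 0.0543 rect [0.4284 0.2021] [0.0516 0.0526] 1.1
narrow
top px [267.7 271.7] circ 0.4333 -0.1412 d 0.041 rect [ 0.4336 -0.1404] [0.0384 0.0383] 29.1
wrist px [132.4 187.5] circ 0.433 -0.1396 d 0.0398 rect [ 0.4328 -0.14  ] [0.0386 0.0382] 71.1
bolts
wrist px [183.6 192.8] circ 0.437 -0.0537 d 0.0269 rect [ 0.4381 -0.0528] [0.0117 0.0263] 41.9
wrist px [195.7 182. ] circ 0.4235 -0.0373 d 0.0187 rect [ 0.4228 -0.0365] [0.0182 0.0142] 42.7
wrist px [313.4 189.9] circ 0.4325 0.1185 d 0.0262 rect [0.435  0.1194] [0.0092 0.026 ] 18.0
wrist px [299.9 183.5] circ 0.4258 0.1034 d 0.0145 rect [0.4264 0.1024] [0.0123 0.0117] 10.1
crib
top px [256.9 188.5] circ 0.6028 -0.0118 d 0.0229 rect [ 0.6063 -0.0147] [0.0225 0.0121] 50.3
top px [252.7 204.3] circ 0.559 -0.0166 d 0.1385 rect [ 0.5598 -0.0176] [0.1018 0.1027] 88.3
wrist px [198.9 300.5] circ 0.5971 -0.0471 d 0.0321 rect [ 0.5985 -0.0442] [0.0117 0.0317] 64.0
wrist px [222.3 276.4] circ 0.5559 -0.012 d 0.14
[... 211 characters left out ...]
805 -0.3202] [0.0572 0.0031] 89.6
top px [376.8 257.1] circ 0.5942 -0.3638 d 0.0168 rect [ 0.5945 -0.3641] [0.0165 0.009 ] 47.5
top px [369.  258.2] circ 0.5846 -0.3517 d 0.0311 rect [ 0.5824 -0.3485] [0.0308 0.0104] 35.1
top px [359.  250.5] circ 0.5854 -0.3166 d 0.0161 rect [ 0.5879 -0.3188] [0.0159 0.0076] 48.0
top px [351.8 253.7] circ 0.576 -0.31 d 0.0336 rect [ 0.5714 -0.3066] [0.0334 0.0115] 53.0
top px [374.7 256. ] circ 0.5849 -0.3643 d 0.1573 rect [ 0.575  -0.3606] [0.1433 0.1049] 29.1
(154, 203) [ 23  23 145]
(182, 227) [ 18  53 129]
(267, 262) [ 15  90 168]
(306, 245) [ 25  18 155]
(355, 275) [ 23  22 154]
(330, 265) [ 30  21 230]
(240, 215) [ 10 164 163]
(317, 299) [ 16  79 155]
```

```bash
python3 -c "
from h import *
shift([.428,0.2008,.0],np.pi/2)"
```

```text
pos [0.4027 0.0745 0.3006] yaw 1.565 t 1.2 w 1.007 -> shares [-0.0476  0.2553  0.6003] spin -0.0057 j6 0.19
```

drive_tool([
  [[1,-0.048,0.25,0,0],[1,-0.048,0.25,0,0],[1,-0.048,0.25,0,0],[1,-0.048,0.25,0.2,0],[1,-0.048,0.25,0.48,0],[1,-0.048,0.25,0.48,0],[1,-0.048,0.25,0.48,0],[1,-0.048,0.25,0.48,0],[1,-0.048,0.25,0.48,0],[1,-0.048,0.25,0.48,0]],
])

```text
time_s: 2.03
position: [0.4187, 0.2027, 0.0546]
ee_rot: [-0.0, -3.13, 0.009]
force: [-0.3, -0.6, 0.1]
gripper_width: 1.003
grasp_force: 0.0
```

```bash
python3 - <<'E'
from h import *
w=snap('pics/w2.png');p=pose('pics/w2.png')
print(proj('wrist',(.428,.2008,.016),p))
shift([.428,0.2008,.0],np.pi/2)
E
```

```text
[277.12813943 253.67219752]
pos [0.4207 0.2036 0.0575] yaw 1.571 t 2.08 w 1.001 -> shares [-0.0154 -0.0052  0.115 ] spin -0.0001 j6 0.45
```

View pics/w2.png

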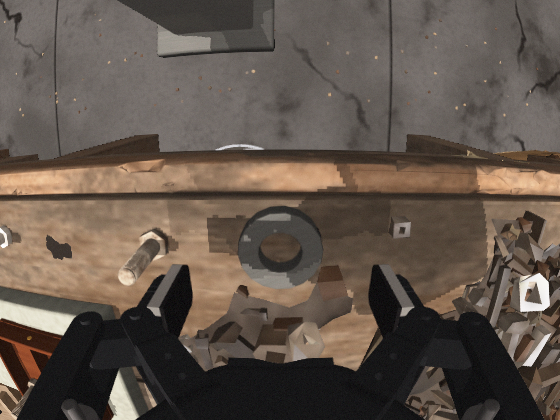

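The collar is centred at about (280,249), within 2–3 mm of the prediction. Now I'll descend and grasp.

drive_tool([
  [[1,-0.013,-0.002,0.05,0],[1,-0.013,-0.002,0.11,0],[1,-0.013,-0.002,0.11,0],[1,-0.013,-0.002,0.11,0],[1,-0.013,-0.002,0.11,0],[-1,-0.013,-0.002,0.11,0],[-1,-0.013,-0.002,0.11,0],[-1,-0.013,-0.002,0.11,0],[-1,-0.013,-0.002,0.11,0],[-1,-0.013,-0.002,0.11,0],[-1,-0.013,-0.002,0.11,0]],
], force=50)

```text
time_s: 3.0
position: [0.432, 0.2046, 0.0076]
ee_rot: [0.001, 3.139, 0.002]
force: [-3.1, -1.2, 14.6]
gripper_width: 0.592
grasp_force: 49.4
```

```bash
python3 -c "
from h import *
shift([.428,0.2008,.0],np.pi/2)
o=get_obs();print(o['grasp_force'],o['force'])"
```

```text
pos [0.432  0.2046 0.0076] yaw 1.57 t 3.0 w 0.592 -> shares [ 0.008  -0.0076  0.0152] spin -0.0006 j6 0.44
49.35137741267681 [-3.10074173 -1.24060404 14.61036628]
```

```bash
python3 -c "
from h import *
shift([.47,-0.09,.20],np.pi/2)"
```

```text
pos [0.432  0.2046 0.0076] yaw 1.57 t 3.0 w 0.592 -> shares [-0.0776 -0.5887 -0.3852] spin -0.0006 j6 0.44
```

drive_tool([
  [[-1,0,0,-0.05,0],[-1,0,0,-0.385,0],[-1,0,0,-0.385,0],[-1,-0.02,-0.1,-0.385,0],[-1,-0.076,-0.588,-0.385,0],[-1,-0.076,-0.588,-0.385,0],[-1,-0.076,-0.588,-0.385,0],[-1,-0.076,-0.588,-0.385,0],[-1,-0.076,-0.588,-0.385,0],[-1,-0.076,-0.588,-0.385,0],[-1,-0.076,-0.588,-0.385,0],[-1,-0.076,-0.588,-0.385,0]],
])

```text
time_s: 4.0
position: [0.4702, -0.0949, 0.1995]
ee_rot: [0.01, 3.138, -0.005]
force: [0.6, 1.1, -1.7]
gripper_width: 0.595
grasp_force: 52.7
```

drive_tool([
  [[-1,0,0,0,0],[-1,0,0,0,0],[-1,0,0,0,0],[-1,0,0,0,0]],
])

```text
time_s: 4.33
position: [0.4682, -0.0885, 0.1975]
ee_rot: [0.003, -3.141, -0.001]
force: [0.0, -0.6, -1.5]
gripper_width: 0.597
grasp_force: 52.7
```

```bash
python3 - <<'E'
from h import *
w=snap('pics/w3.png');p=pose('pics/w3.png')
print(proj('wrist',(.555,-.185,.05),p),proj('wrist',(.555,-.185,.104),p))
shift([.47,-0.09,.2],np.pi/2)
E
```

```text
[187.79543844 271.16087309] [173.50518843 299.94166621]
pos [ 0.4683 -0.0886  0.1976] yaw 1.573 t 4.38 w 0.593 -> shares [-0.0034 -0.0029 -0.0049] spin 0.0018 j6 -0.19
```

View pics/w3.png

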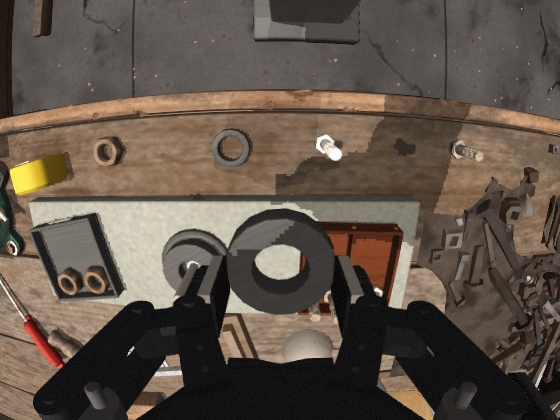

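```bash
python3 - <<'E'
from h import *
print(onz('top',(307,230.3),.102),onz('top',(305.8,235.3),.05))
top=cv2.imread("pics/top0.png");w=cv2.imread("pics/w3.png")
a=cv2.resize(top[215:260,285:330],(450,450),interpolation=cv2.INTER_CUBIC);b=cv2.resize(w[220:310,155:235],(400,450),interpolation=cv2.INTER_CUBIC)
cv2.imwrite("pics/c2.png",np.hstack([a,b[:,:345]]))
E
```

```text
[ 0.55595915 -0.18251193  0.102     ] [ 0.55597915 -0.1832658   0.05      ]
```

View pics/c2.png

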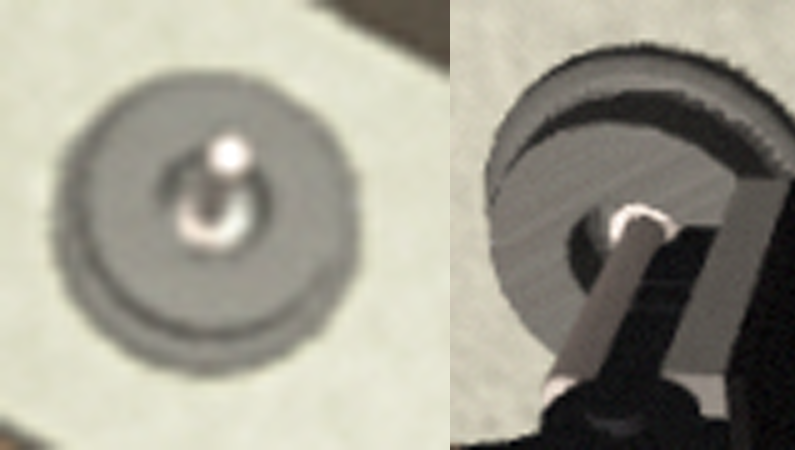

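The left crop (top camera) has the rod tip at about (308.2,230.5) and the fixed collar at (306.7,235.2). The right crop (wrist) has the rod tip at about (177,296), next to the held collar.

```bash
python3 - <<'E'
from h import *
p=pose('pics/w3.png')
print(onz('top',(308.2,230.5),.102),onz('top',(306.7,235.2),.05),onz('wrist',(177,296),.102,p))
print(onz('wrist',(280.5,252),.206,p), "held collar centre guess")
shift([.556,-0.185,.2],np.pi/2)
E
```

```text
[ 0.55692775 -0.18527805  0.102     ] [ 0.55731202 -0.18513129  0.05      ] [ 0.55172111 -0.18165067  0.102     ]
[ 0.45342686 -0.08821495  0.206     ] held collar centre guess
pos [ 0.4683 -0.0886  0.1976] yaw 1.573 t 4.38 w 0.593 -> shares [-0.175  -0.1932 -0.0051] spin 0.0018 j6 -0.19
```

```bash
python3 - <<'E'
from h import *
p=pose('pics/w3.png')
for off in (-.01,-.005,0):
  c=np.array([.4683+off,-.0886,.207]);print(off,[proj('wrist',c+d,p).round(1) for d in ([.027,0,0],[.0135,0,0],[-.0135,0,0],[-.027,0,0],[-.027,0,-.016])])
w=cv2.imread("pics/w3.png");cv2.imwrite("pics/c3.png",cv2.resize(w[195:325,220:345],None,fx=4.5,fy=4.5,interpolation=cv2.INTER_CUBIC))
E
```

```text
-0.01 [array([279.6, 309.3]), array([279.6, 286.9]), array([279.7, 235.7]), array([279.7, 206.9]), array([279.7, 196.3])]
-0.005 [array([279.6, 317. ]), array([279.6, 295.4]), array([279.7, 245.8]), array([279.7, 217.8]), array([279.7, 206.3])]
0 [array([279.6, 324.5]), array([279.6, 303.7]), array([279.7, 255.6]), array([279.7, 228.4]), array([279.7, 216. ])]
```

View pics/c3.png

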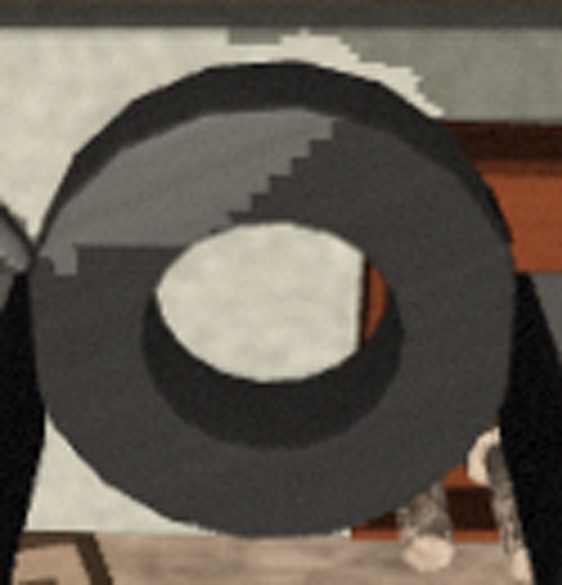

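The held collar sits level, with its centre about 5 mm toward the robot from the TCP.

```bash
python3 -c "
from h import *
shift([.5605,-0.184,.099],np.pi/2)"
```

```text
pos [ 0.4683 -0.0886  0.1976] yaw 1.573 t 4.38 w 0.593 -> shares [-0.1842 -0.1913  0.1969] spin 0.0018 j6 -0.19
```

drive_tool([
  [[-1,-0.05,-0.05,0,0],[-1,-0.12,-0.12,0,0],[-1,-0.184,-0.191,0,0],[-1,-0.184,-0.191,0,0],[-1,-0.184,-0.191,0,0],[-1,-0.184,-0.191,0.05,0],[-1,-0.184,-0.191,0.1,0],[-1,-0.184,-0.191,0.15,0],[-1,-0.184,-0.191,0.165,0],[-1,-0.184,-0.191,0.185,0],[-1,-0.184,-0.191,0.197,0],[-1,-0.184,-0.191,0.197,0]],
])

```text
time_s: 5.38
position: [0.5603, -0.1847, 0.0989]
ee_rot: [0.001, -3.141, -0.001]
force: [0.3, 0.1, -1.0]
gripper_width: 0.594
grasp_force: 52.7
```

```bash
python3 - <<'E'
from h import *
w=snap('pics/w4.png');p=pose('pics/w4.png')
cv2.imwrite("pics/c4.png",cv2.resize(w[190:350,200:360],None,fx=3.5,fy=3.5,interpolation=cv2.INTER_CUBIC))
shift([.5605,-0.184,.06],np.pi/2)
E
```

```text
pos [ 0.5609 -0.185   0.0997] yaw 1.571 t 5.43 w 0.597 -> shares [0.0008 0.002  0.0794] spin 0.0003 j6 -0.32
```

View pics/c4.png

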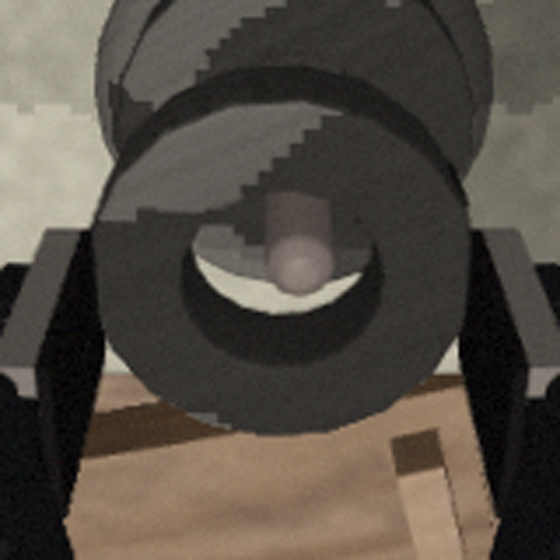

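The rod passes through the bore, about 2.5 mm to the right of centre. I'll lower, release and rise.

drive_tool([
  [[-1,0,0.004,0.03,0],[-1,0,0.004,0.06,0],[-1,0,0.004,0.078,0],[-1,0,0.004,0.079,0],[-1,0,0.004,0.079,0],[0.7,0,0.004,0.079,0],[0.7,0,0.004,0.079,0],[0.7,0,0.004,0.079,0],[0.7,0,0.004,0.079,0],[0.7,0,0.004,0.0,0],[1,0,0.004,-0.1,0],[1,0,0.004,-0.2,0]],
])

```text
time_s: 6.43
position: [0.5598, -0.1831, 0.1837]
ee_rot: [-0.0, -3.14, -0.001]
force: [1.2, -0.5, 0.0]
gripper_width: 1.001
grasp_force: 0.0
```

```bash
python3 -c "
from h import *
shift([.438,-0.140,.06],np.pi/2)"
```

```text
pos [ 0.5598 -0.1831  0.1837] yaw 1.57 t 6.43 w 1.001 -> shares [0.2432 0.086  0.2478] spin -0.0003 j6 -0.32
```

drive_tool([
  [[1,0.08,0.03,0,0],[1,0.16,0.06,0,0],[1,0.255,0.086,0,0],[1,0.255,0.086,0,0],[1,0.255,0.086,0,0],[1,0.255,0.086,0.1,0],[1,0.255,0.086,0.2,0],[1,0.255,0.086,0.25,0],[1,0.255,0.086,0.27,0],[1,0.255,0.086,0.27,0],[1,0.255,0.086,0.27,0]],
])

```text
time_s: 7.35
position: [0.4343, -0.1407, 0.0474]
ee_rot: [-0.0, -3.142, -0.0]
force: [0.1, 0.6, -0.0]
gripper_width: 1.002
grasp_force: 0.0
```

```bash
python3 - <<'E'
from h import *
w=snap('pics/w5.png');p=pose('pics/w5.png')
h=cv2.cvtColor(w,cv2.COLOR_BGR2HSV).astype(int)
m=((h[...,1]<70)&(h[...,2]<150)&(h[...,2]>55)).astype(np.uint8)*255
m[:200]=0;m[330:]=0;m[:,:215]=0;m[:,345:]=0
for k in cv2.findContours(m,cv2.RETR_EXTERNAL,cv2.CHAIN_APPROX_NONE)[0]:
    if len(k)<40: continue
    W=np.array([onz('wrist',t,.014,p)[:2] for t in k[:,0]]).astype(np.float32)
    print(cv2.boundingRect(k),cv2.minEnclosingCircle(W))
print(proj('wrist',(.433,-.14,.014),p))
shift([.433,-0.140,.009],np.pi/2)
E
```

```text
(215, 302, 130, 20) ((0.4899127185344696, -0.14094224572181702), 0.04440966248512268)
(249, 210, 66, 60) ((0.4326423406600952, -0.13979028165340424), 0.019673723727464676)
[280.93822979 240.9495492 ]
pos [ 0.4352 -0.141   0.0484] yaw 1.57 t 7.4 w 0.999 -> shares [0.0047 0.0021 0.0789] spin -0.0003 j6 -0.31
```

The narrow collar measures (0.4326, -0.1398), so I'll descend and grasp.

drive_tool([
  [[1,0.004,0.002,0.05,0],[1,0.004,0.002,0.08,0],[1,0.004,0.002,0.08,0],[1,0.004,0.002,0.08,0],[-1,0.004,0.002,0.08,0],[-1,0.004,0.002,0.08,0],[-1,0.004,0.002,0.08,0],[-1,0.004,0.002,0.08,0],[-1,0.004,0.002,0.08,0],[-1,0.004,0.002,0.08,0],[-1,0.004,0.002,0.08,0]],
])

```text
time_s: 8.32
position: [0.4321, -0.1397, 0.0091]
ee_rot: [0.001, 3.139, -0.001]
force: [-1.2, 0.6, 10.9]
gripper_width: 0.428
grasp_force: 48.7
```

drive_tool([
  [[-1,0,0,-0.08,0],[-1,0,0,-0.16,0],[-1,0,0,-0.24,0],[-1,0,0,-0.32,0],[-1,0,0,-0.38,0],[-1,0,0,-0.38,0],[-1,0,0,-0.38,0]],
])

```text
time_s: 8.9
position: [0.4327, -0.1398, 0.1997]
ee_rot: [0.0, 3.137, -0.002]
force: [-0.2, 0.7, -1.4]
gripper_width: 0.424
grasp_force: 50.0
```

```bash
python3 - <<'E'
from h import *
w=snap('pics/w6.png');p=pose('pics/w6.png')
shift([.5585,-0.1825,.099],np.pi/2)
for off in (-.005,0,.005):
  c=p[0]+np.array([off,0,.008]);print(off,[proj('wrist',c+d,p).round(1) for d in ([.02,0,0],[.013,0,0],[-.013,0,0],[-.02,0,0])])
cv2.imwrite("pics/c6.png",cv2.resize(w[195:325,220:345],None,fx=4,fy=4,interpolation=cv2.INTER_CUBIC))
E
```

```text
pos [ 0.4313 -0.1393  0.1979] yaw 1.571 t 8.95 w 0.421 -> shares [-0.2543 -0.0862  0.1981] spin -0.0002 j6 -0.31
-0.005 [array([279.8, 304.2]), array([279.8, 292.8]), array([279.8, 245.4]), array([279.7, 231.3])]
0 [array([279.8, 312.1]), array([279.8, 301. ]), array([279.8, 255.2]), array([279.7, 241.5])]
0.005 [array([279.8, 319.6]), array([279.8, 309. ]), array([279.8, 264.6]), array([279.8, 251.3])]
```

View pics/c6.png

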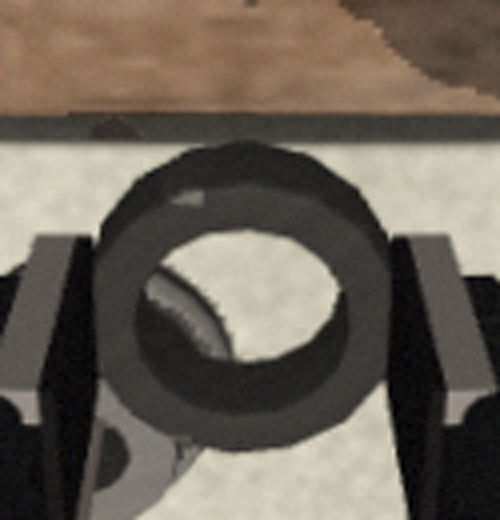

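The narrow collar is level and centred within 2 mm of the TCP. Next it goes over the post.

drive_tool([
  [[-1,-0.07,-0.03,0,0],[-1,-0.15,-0.06,0,0],[-1,-0.251,-0.086,0,0],[-1,-0.251,-0.086,0,0],[-1,-0.251,-0.086,0,0],[-1,-0.251,-0.086,0.05,0],[-1,-0.251,-0.086,0.1,0],[-1,-0.251,-0.086,0.15,0],[-1,-0.251,-0.086,0.165,0],[-1,-0.251,-0.086,0.185,0],[-1,-0.251,-0.086,0.195,0],[-1,-0.251,-0.086,0.195,0]],
])

```text
time_s: 9.95
position: [0.5558, -0.1821, 0.0994]
ee_rot: [-0.0, -3.14, -0.001]
force: [0.2, 0.3, 0.1]
gripper_width: 0.424
grasp_force: 50.2
```

```bash
python3 - <<'E'
from h import *
w=snap('pics/w7.png');p=pose('pics/w7.png')
cv2.imwrite("pics/c7.png",cv2.resize(w[180:350,190:370],None,fx=3.3,fy=3.3,interpolation=cv2.INTER_CUBIC))
shift([.557,-0.1825,.077],np.pi/2)
E
```

```text
pos [ 0.5566 -0.1824  0.1004] yaw 1.57 t 10.0 w 0.42 -> shares [-0.0009 -0.0003  0.0467] spin -0.0003 j6 -0.32
```

View pics/c7.png

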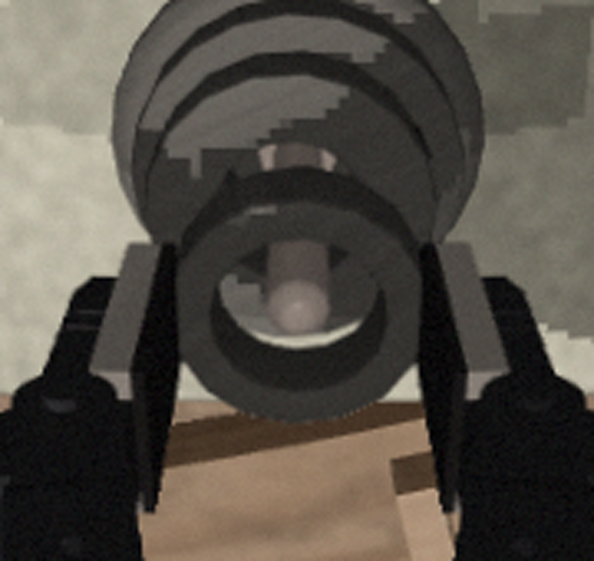

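The rod is centred in the narrow bore and the wide collar lies flat below it. I'll lower and release.

drive_tool([
  [[-1,0,0,0.02,0],[-1,0,0,0.046,0],[-1,0,0,0.046,0],[-1,0,0,0.046,0],[0.4,0,0,0.046,0],[0.4,0,0,0.046,0],[0.4,0,0,0.046,0],[0.4,0,0,0.046,0],[0.4,0,0,-0.03,0],[1,0,0,-0.1,0],[1,0,0,-0.2,0],[1,0,0,-0.2,0]],
])

```text
time_s: 11.0
position: [0.5602, -0.1835, 0.2075]
ee_rot: [0.0, 3.131, -0.006]
force: [1.3, 0.5, 1.0]
gripper_width: 1.002
grasp_force: 0.0
```

```bash
python3 -c "
from h import *
shift([.433,-0.283,.10],np.pi/2)"
```

```text
pos [ 0.5602 -0.1835  0.2075] yaw 1.57 t 11.0 w 1.002 -> shares [ 0.2567 -0.1982  0.213 ] spin -0.0003 j6 -0.32
```

drive_tool([
  [[1,0.08,-0.06,0,0],[1,0.16,-0.12,0,0],[1,0.25,-0.198,0,0],[1,0.25,-0.198,0,0],[1,0.25,-0.198,0,0],[1,0.25,-0.198,0.08,0],[1,0.25,-0.198,0.15,0],[1,0.25,-0.198,0.21,0],[1,0.25,-0.198,0.21,0],[1,0.25,-0.198,0.21,0],[1,0.25,-0.198,0.21,0],[1,0.25,-0.198,0.21,0]],
])

```text
time_s: 12.0
position: [0.4336, -0.2823, 0.0974]
ee_rot: [-0.0, 3.138, -0.004]
force: [-0.0, 0.8, 0.1]
gripper_width: 0.998
grasp_force: 0.0
```

```bash
python3 - <<'E'
from h import *
w=snap('pics/w8.png');p=pose('pics/w8.png')
cv2.imwrite("pics/c8.png",cv2.resize(w[130:370,100:430],None,fx=2.4,fy=2.4,interpolation=cv2.INTER_CUBIC))
shift([.433,-0.283,.10],np.pi/2)
print(proj('wrist',(.433,-.283,.016),p))
E
```

```text
pos [ 0.4336 -0.2823  0.0974] yaw 1.571 t 12.05 w 1.004 -> shares [ 0.0012 -0.0013 -0.0052] spin 0.0 j6 -0.58
[279.09897431 214.17612389]
```

View pics/c8.png

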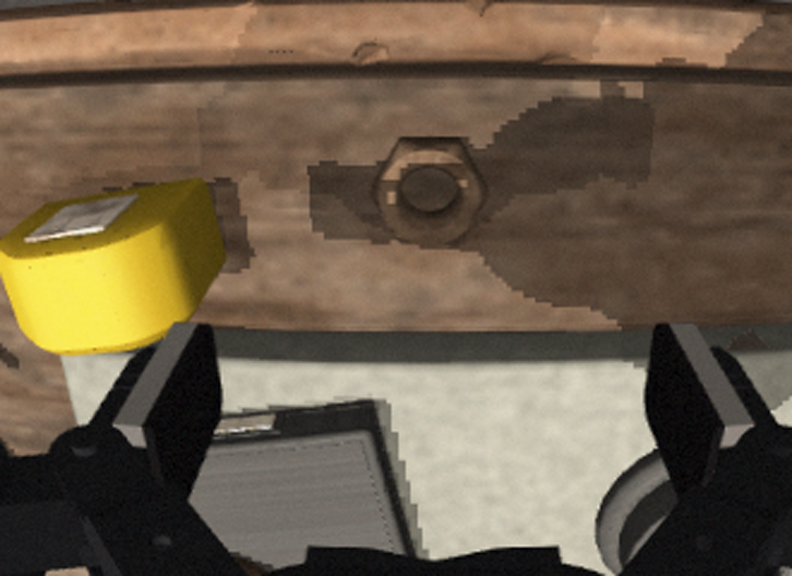

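The nut is centred at crop (430,189), which is image (279,208.5). Its flats face along world x, so the corners point along ±y and the gripper must turn 30°. The tape is to the left and the board edge is below.

```bash
python3 - <<'E'
from h import *
p=pose('pics/w8.png');q=lambda x,y:(100+x/2.4,130+y/2.4)
print("nut",onz('wrist',q(430,188),.016,p))
for a,z in [((402,137),0),((470,137),0),((373,187),.008),((488,188),.008),((395,240),.016),((455,245),.016)]:print(onz('wrist',q(*a),z,p).round(4))
print("board",onz('wrist',q(500,332),.024,p),"tape corner",onz('wrist',q(225,255),.0,p),onz('wrist',q(205,180),.06,p))
for a in [(375,402),(425,555),(215,415)]: print("tray",onz('wrist',q(*a),.044,p))
n=onz('wrist',q(430,188),.016,p)
shift([n[0],n[1],.006],np.pi/3)
E
```

```text
nut [ 0.42848159 -0.28294494  0.016     ]
[ 0.4168 -0.2919  0.    ]
[ 0.4168 -0.2703  0.    ]
[ 0.4309 -0.3009  0.008 ]
[ 0.4312 -0.2648  0.008 ]
[ 0.4456 -0.2938  0.016 ]
[ 0.4472 -0.2752  0.016 ]
board [ 0.47391287 -0.26084259  0.024     ] tape corner [ 0.45839857 -0.35351205  0.        ] [ 0.41131363 -0.3389182   0.06      ]
tray [ 0.48708014 -0.29949101  0.044     ]
tray [ 0.55347687 -0.28477557  0.044     ]
tray [ 0.49416947 -0.350288    0.044     ]
pos [ 0.4336 -0.2823  0.0974] yaw 1.571 t 12.05 w 1.004 -> shares [ 0.0109 -0.0008  0.1828] spin 0.5 j6 -0.58
```

drive_tool([
  [[0.1,0.005,-0.001,0,0.5],[0.1,0.005,-0.001,0,0.5],[0.1,0.005,-0.001,0,0.5],[0.1,0.005,-0.001,0,0.5],[0.1,0.005,-0.001,0,0.5],[0.1,0.005,-0.001,0.06,0.5],[0.1,0.005,-0.001,0.12,0.5],[0.1,0.005,-0.001,0.17,0.5],[0.1,0.005,-0.001,0.179,0.5],[0.1,0.005,-0.001,0.179,0.5],[0.1,0.005,-0.001,0.179,0.5]],
])

```text
time_s: 12.97
position: [0.4301, -0.2824, 0.0068]
ee_rot: [0.812, 3.033, -0.001]
force: [0.5, -0.3, -0.7]
gripper_width: 0.547
grasp_force: 0.0
```

drive_tool([
  [[-1,0,0,0,0],[-1,0,0,0,0],[-1,0,0,0,0],[-1,0,0,0,0],[-1,0,0,0,0],[-1,0,0,-0.08,0],[-1,0,0,-0.16,0],[-1,0,0,-0.24,0],[-1,0,0,-0.32,0],[-1,0,0,-0.32,0]],
])

```text
time_s: 13.8
position: [0.4339, -0.2849, 0.1747]
ee_rot: [0.809, 3.02, -0.008]
force: [1.8, -0.8, -1.3]
gripper_width: 0.353
grasp_force: 50.3
```

```bash
python3 - <<'E'
from h import *
q=lambda x,y:(130+x/2.96,160+y/2.96)
C=np.array([onz('top',q(*a),.044)[:2] for a in [(650,238),(765,278),(735,390),(613,355)]]);print(C.round(4),C.mean(0))
c=C.mean(0);d=(C[0]+C[1]-C[2]-C[3]);d/=np.hypot(*d);print("yaw",np.degrees(np.arctan2(d[1],d[0])),"target",c-.022*d)
t=c-.022*d
shift([*t,.2],np.arctan2(d[1],d[0])+np.pi/2)
K=np.array([onz('top',q(*a),.048)[:2] for a in [(331,65),(435,107),(376,211),(277,152)]]);print(K.round(4),K.mean(0))
d=(K[0]+K[1]-K[2]-K[3]);print("crib yaw",np.degrees(np.arctan2(d[1],d[0])))
w=snap('pics/w9.png')
E
```

```text
[[ 0.5995 -0.286 ]
 [ 0.6158 -0.3866]
 [ 0.5183 -0.4048]
 [ 0.4951 -0.3035]] [ 0.557179   -0.34524178]
yaw 10.01803484826142 target [ 0.53551443 -0.34906886]
pos [ 0.4339 -0.2849  0.1747] yaw 1.047 t 13.8 w 0.353 -> shares [-0.241  -0.0095 -0.0468] spin -0.667 j6 -0.06
[[ 0.6016  0.0303]
 [ 0.6121 -0.069 ]
 [ 0.5056 -0.0701]
 [ 0.5096  0.031 ]] [ 0.55723255 -0.01946765]
crib yaw 0.08610026191516325
```

drive_tool([
  [[-1,-0.07,0,0,-0.667],[-1,-0.15,0,0,-0.667],[-1,-0.237,-0.01,0,-0.667],[-1,-0.237,-0.01,0,-0.667],[-1,-0.237,-0.01,0,-0.667],[-1,-0.237,-0.01,0,-0.667],[-1,-0.237,-0.01,0.05,-0.667],[-1,-0.237,-0.01,0.1,-0.667],[-1,-0.237,-0.01,0.16,-0.667],[-1,-0.237,-0.01,0.16,-0.667],[-1,-0.237,-0.01,0.16,-0.667]],
])

```text
time_s: 14.77
position: [0.527, -0.344, 0.0834]
ee_rot: [0.274, -3.125, -0.006]
force: [0.1, 0.4, 0.0]
gripper_width: 0.35
grasp_force: 50.2
```

```bash
python3 - <<'E'
from h import *
shift([.534,-.348,.037],np.radians(100))
w=snap('pics/w10.png');cv2.imwrite('pics/c10.png',w[150:380,130:430]);
t=read_camera("top")[:,:,::-1];cv2.imwrite('pics/t10.png',t)
E
```

```text
pos [ 0.527  -0.344   0.0834] yaw 1.746 t 14.77 w 0.35 -> shares [-0.0127 -0.0107  0.0927] spin 0.0002 j6 -0.75
```

drive_tool([
  [[-1,-0.013,-0.011,0,0],[-1,-0.013,-0.011,0,0],[-1,-0.013,-0.011,0.03,0],[-1,-0.013,-0.011,0.06,0],[-1,-0.013,-0.011,0.08,0],[-1,-0.013,-0.011,0.092,0],[-1,-0.013,-0.011,0.092,0],[-1,-0.013,-0.011,0.092,0]],
])

```text
time_s: 15.53
position: [0.5368, -0.3498, 0.0399]
ee_rot: [-0.274, 3.13, -0.0]
force: [0.8, -0.2, 0.2]
gripper_width: 0.35
grasp_force: 50.3
```

```bash
python3 - <<'E'
from h import *
shift([.534,-.348,.037],np.radians(100));print(get_obs()['force'])
E
```

```text
pos [ 0.5368 -0.3498  0.0399] yaw 1.745 t 15.53 w 0.35 -> shares [0.0049 0.0046 0.0058] spin 0.0001 j6 -0.75
[ 0.75722343 -0.19174583  0.20163523]
```

drive_tool([
  [[-1,0.003,0.002,0.009,0],[-1,0.003,0.002,0.009,0],[-1,0.003,0.002,0.009,0],[0.1,0.003,0.002,0.009,0],[0.1,0.003,0.002,0.009,0],[0.1,0.003,0.002,0.009,0],[0.1,0.003,0.002,-0.05,0],[0.1,0.003,0.002,-0.13,0],[0.1,0.003,0.002,-0.21,0],[0.1,0.003,0.002,-0.29,0],[0.1,0.003,0.002,-0.32,0],[0.1,0.003,0.002,-0.32,0]],
])

```text
time_s: 16.53
position: [0.5379, -0.3509, 0.2059]
ee_rot: [-0.273, 3.121, -0.011]
force: [0.0, -0.4, -0.2]
gripper_width: 0.547
grasp_force: 0.0
```

```bash
python3 - <<'E'
from h import *
shift([.41,-.05,.2],np.pi/2)
w=snap('pics/w11.png');t=read_camera("top")[:,:,::-1];cv2.imwrite('pics/t11.png',t)
# long bolt: head at 195.7,182 & shank top from w1 ; top0
p=pose('pics/w1.png');top=cv2.imread('pics/top0.png')
g=cv2.cvtColor(top,cv2.COLOR_BGR2HSV).astype(int)
print("long top0"); 
m=((g[...,2]>200)&(g[...,1]<60)).astype(np.uint8);m2=np.zeros_like(m);m2[240:268,222:246]=m[240:268,222:246]
n,_,st,ce=cv2.connectedComponentsWithStats(m2);print(st[1:],ce[1:])
p3=pose('pics/w3.png');w3=cv2.imread('pics/w3.png');g3=cv2.cvtColor(w3,cv2.COLOR_BGR2HSV).astype(int)
for nm,b in (("long",(305,125,350,170)),("short",(440,135,490,170))):
    c=g3[b[1]:b[3],b[0]:b[2]];m=(c[...,1]<(60 if nm=="long" else 75))&(c[...,2]>(190 if nm=="long" else 100))
    n,_,st,ce=cv2.connectedComponentsWithStats(m.astype(np.uint8))
    for s,e in zip(st[1:],ce[1:]):
        if s[4]>15: print(nm,s,e+b[:2])
print("short pred",[proj('wrist',(.422,.102,z),p3).round(1) for z in(0,.052)],"long",[proj('wrist',(.424,-.05,z),p3).round(1) for z in(0,.075)])
E
```

```text
pos [ 0.5379 -0.3509  0.2059] yaw 1.745 t 16.53 w 0.547 -> shares [0.1474 0.6371 0.0059] spin 0.1667 j6 -0.75
long top0
[[230 248   9  12  67]] [[233.64179104 253.3880597 ]]
long [ 11  10  26  26 343] [328.75801749 147.82215743]
short [12  4 13 20 99] [456.88888889 148.75757576]
short [ 22  11  22  16 200] [472.32 153.59]
short pred [array([446.1, 141.9]), array([469.6, 149.1])] long [array([316.3, 137.8]), array([326.3, 147.8])]
```

drive_tool([
  [[0.1,0.02,0.08,0,0.167],[0.1,0.06,0.24,0,0.167],[0.1,0.13,0.6,0,0.167],[0.1,0.13,0.635,0,0.167],[0.1,0.13,0.635,0,0.167],[0.1,0.13,0.635,0,0.167],[0.1,0.13,0.635,0,0.167],[0.1,0.13,0.635,0,0.167],[0.1,0.13,0.635,0.03,0.167],[0.1,0.13,0.635,0.06,0.167],[0.1,0.13,0.635,0.06,0.167],[0.1,0.13,0.635,0.06,0.167]],
])

```text
time_s: 17.63
position: [0.4138, -0.0473, 0.1679]
ee_rot: [0.0, -3.137, -0.001]
force: [1.1, 0.8, -0.3]
gripper_width: 0.551
grasp_force: 0.0
```

```bash
cat >> h.py <<'E'
def bolt(im,ps,P,H,rh,smax,vmin,pad=14):
    """bolt axis from the wrist picture near guess P: tip end and head end of its blob"""
    a,b=proj('wrist',[*P,0],ps),proj('wrist',[*P,H],ps);lo=(np.minimum(a,b)-pad-8).astype(int);hi=(np.maximum(a,b)+pad+8).astype(int)
    g=cv2.cvtColor(im,cv2.COLOR_BGR2HSV)[lo[1]:hi[1],lo[0]:hi[0]]
    m=((g[...,1]<smax)&(g[...,2]>vmin)).astype(np.uint8);m=cv2.morphologyEx(m,cv2.MORPH_CLOSE,np.ones((5,5)))
    n,l,st,ce=cv2.connectedComponentsWithStats(m);i=1+np.argmax(st[1:,4]);q=np.argwhere(l==i)[:,::-1]+lo
    d=(b-a)/np.linalg.norm(b-a);s=q@d;tip=q[s>=s.max()-2.5].mean(0);near=q[s<=s.min()+1.5].mean(0)
    W=onz('wrist',tip,H,ps)[:2];N=onz('wrist',near,rh[1],ps)[:2];u=W-N
    cam=ray('wrist',tip,ps)[0][:2];u=(np.array(P)-cam)/np.linalg.norm(np.array(P)-cam)
    print("pred",a.round(),b.round(),"area",st[i],"tip",tip.round(1),"near",near.round(1),"-> by tip",(W-u*rh[2]).round(4),"by head",(N+u*rh[0]).round(4))
E
python3 - <<'E'
from h import *
w=snap('pics/w12.png');p=pose('pics/w12.png')
bolt(w,p,(.424,-.047),.075,(.01,.0035,.0045),70,170)
shift([.424,-.047,.1],np.pi/2)
E
```

```text
pred [280. 196.] [280. 223.] area [ 18  20  20  42 449] tip [285.5 233.8] near [285.7 194.7] -> by tip [ 0.4284 -0.0427] by head [ 0.4315 -0.0413]
pos [ 0.4149 -0.0476  0.1688] yaw 1.57 t 17.68 w 0.549 -> shares [-0.0186  0.0012  0.1376] spin -0.0005 j6 -0.11
```

drive_tool([
  [[0.1,-0.03,0.011,0,0],[0.1,-0.03,0.011,0,0],[0.1,-0.03,0.011,0.07,0],[0.1,-0.03,0.011,0.14,0],[0.1,-0.03,0.011,0.2,0],[0.1,-0.03,0.011,0.22,0],[0.1,-0.03,0.011,0.22,0]],
])

```text
time_s: 18.27
position: [0.428, -0.0424, 0.0573]
ee_rot: [-0.002, -3.135, -0.001]
force: [-0.1, 0.0, 0.4]
gripper_width: 0.55
grasp_force: 0.0
```

```bash
python3 - <<'E'
from h import *
w=snap('pics/w13.png');p=pose('pics/w13.png')
bolt(w,p,(.430,-.042),.075,(.01,.0035,.0045),70,170)
shift([.430,-.042,.035],np.pi/2)
E
```

```text
pred [280. 231.] [281. 293.] area [  11   39   23   53 1023] tip [279.9 298.7] near [279.7 248.8] -> by tip [ 0.4285 -0.0424] by head [ 0.4514 -0.0424]
pos [ 0.4295 -0.0425  0.0588] yaw 1.57 t 18.32 w 0.554 -> shares [-0.0011  0.001   0.0476] spin -0.001 j6 -0.1
```

Centred. Grip at 35 mm and lift.

drive_tool([
  [[0.1,0,0.001,0.04,0],[0.1,0,0.001,0.048,0],[0.1,0,0.001,0.048,0],[-1,0,0.001,0.048,0],[-1,0,0.001,0.048,0],[-1,0,0.001,0.048,0],[-1,0,0.001,0.048,0],[-1,0,0.001,0.048,0],[-1,0,0.001,0.048,0],[-1,0,0.001,0.048,0],[-1,0,0.001,0.048,0]],
])

```text
time_s: 19.23
position: [0.4319, -0.0417, 0.0367]
ee_rot: [0.0, 3.139, -0.0]
force: [-1.5, 1.1, 6.7]
gripper_width: 0.109
grasp_force: 48.7
```

drive_tool([
  [[-1,0,0,-0.08,0],[-1,0,0,-0.16,0],[-1,0,0,-0.24,0],[-1,0,0,-0.3,0],[-1,0,0,-0.3,0],[-1,0,0,-0.3,0],[-1,0,0,-0.3,0]],
])

```text
time_s: 19.82
position: [0.4301, -0.0416, 0.185]
ee_rot: [-0.0, -3.141, -0.0]
force: [-0.4, 0.8, -1.5]
gripper_width: 0.105
grasp_force: 48.8
```

```bash
python3 - <<'E'
from h import *
w=snap('pics/w14.png');p=pose('pics/w14.png')
cv2.imwrite('pics/c14.png',w[150:360,140:420])
# crib in top (current, arm may hide) and in w14
h=cv2.cvtColor(w,cv2.COLOR_BGR2HSV).astype(int);m=((h[...,0]<14)&(h[...,1]>120)).astype(np.uint8)
n,l,st,ce=cv2.connectedComponentsWithStats(m);print(st[1:][st[1:,4]>200])
c=np.array([.558,-.018])
print([proj('wrist',[*(c+d),.048],p).round() for d in np.array([[-.052,.052],[-.052,-.052],[-.052,0],[.052,.052]])])
# rim front-left/right corners in w1/w3
shift([.536,.008,.18],np.pi/2)
E
```

```text
[[ 314  261   45   46 1442]
 [  11  332   43   50  618]
 [  55  406   27   14  250]]
[array([356., 268.]), array([251., 269.]), array([304., 269.]), array([345., 345.])]
pos [ 0.4295 -0.0415  0.1843] yaw 1.571 t 19.87 w 0.104 -> shares [-0.213  0.099  0.008] spin -0.0002 j6 -0.1
```

drive_tool([
  [[-1,-0.07,0.03,0,0],[-1,-0.14,0.06,0,0],[-1,-0.217,0.1,0,0],[-1,-0.217,0.1,0,0],[-1,-0.217,0.1,0,0],[-1,-0.217,0.1,0.06,0],[-1,-0.217,0.1,0.12,0],[-1,-0.217,0.1,0.16,0],[-1,-0.217,0.1,0.18,0],[-1,-0.217,0.1,0.18,0],[-1,-0.217,0.1,0.18,0]],
])

```text
time_s: 20.78
position: [0.538, 0.008, 0.0952]
ee_rot: [-0.001, -3.139, 0.0]
force: [0.3, 1.1, -0.2]
gripper_width: 0.107
grasp_force: 48.9
```

```bash
python3 - <<'E'
from h import *
w=snap('pics/w15.png');p=pose('pics/w15.png')
print(get_obs()['force'])
shift([.538,.0085,.066],np.pi/2)
c=np.array([.558,-.0165])
h=cv2.cvtColor(w,cv2.COLOR_BGR2HSV).astype(int);m=((h[...,0]<14)&(h[...,1]>120)).astype(np.uint8)
n,l,st,ce=cv2.connectedComponentsWithStats(m);print(st[1:][st[1:,4]>200])
print([proj('wrist',[*(c+d),.048],p).round() for d in np.array([[-.052,.052],[-.052,-.052],[-.052,0],[.052,.052]])])
cv2.imwrite('pics/c15.png',w[180:360,150:420])
E
```

```text
[ 1.12421096  0.58445152 -0.7461025 ]
pos [0.5393 0.0081 0.0963] yaw 1.57 t 20.83 w 0.107 -> shares [0.0026 0.0008 0.0605] spin -0.0006 j6 0.02
[[  165   180   165   127 12976]
 [    0   377    28    23   237]]
[array([325., 185.]), array([159., 186.]), array([239., 185.]), array([317., 323.])]
```

drive_tool([
  [[-1,0.002,0.003,0.03,0],[-1,0.002,0.003,0.055,0],[-1,0.002,0.003,0.061,0],[-1,0.002,0.003,0.061,0],[-1,0.002,0.003,0.061,0]],
])

```text
time_s: 21.25
position: [0.5392, 0.0098, 0.0663]
ee_rot: [0.001, 3.14, -0.0]
force: [1.0, -0.3, -0.5]
gripper_width: 0.11
grasp_force: 48.9
```

```bash
python3 - <<'E'
from h import *
o=get_obs();print(o['position'],o['force'])
E
```

```text
[0.53917991 0.00978255 0.066333  ] [ 0.9564515  -0.2553164  -0.47922267]
```

drive_tool([
  [[-1,0,0,0.002,0],[-1,0,0,0.004,0],[-1,0,0,0.004,0],[-1,0,0,0.004,0]],
])

```text
time_s: 21.58
position: [0.5395, 0.0098, 0.0647]
ee_rot: [0.001, 3.139, -0.0]
force: [-0.3, -0.2, 5.7]
gripper_width: 0.104
grasp_force: 49.4
```

Contact with the crib floor. Release and rise.

drive_tool([
  [[-0.3,0,0,0,0],[-0.3,0,0,0,0],[-0.3,0,0,0,0],[-0.3,0,0,0,0],[-0.3,0,0,-0.04,0],[-0.3,0,0,-0.1,0],[-0.3,0,0,-0.18,0],[0.1,0,0,-0.24,0],[0.1,0,0,-0.24,0],[0.1,0,0,-0.24,0]],
])

```text
time_s: 22.42
position: [0.5401, 0.0099, 0.1852]
ee_rot: [0.0, 3.137, 0.0]
force: [-0.1, 0.5, -0.4]
gripper_width: 0.548
grasp_force: 0.0
```

```bash
python3 - <<'E'
from h import *
w=snap('pics/w16.png');p=pose('pics/w16.png')
shift([.415,.108,.165],np.pi/2)
E
```

```text
pos [0.5386 0.0099 0.1834] yaw 1.571 t 22.47 w 0.551 -> shares [0.2473 0.1962 0.0365] spin -0.0002 j6 0.02
```

drive_tool([
  [[0.1,0.08,0.06,0,0],[0.1,0.16,0.12,0,0],[0.1,0.247,0.196,0,0],[0.1,0.247,0.196,0,0],[0.1,0.247,0.196,0,0],[0.1,0.247,0.196,0.03,0],[0.1,0.247,0.196,0.07,0],[0.1,0.247,0.196,0.1,0],[0.1,0.247,0.196,0.1,0],[0.1,0.247,0.196,0.1,0]],
])

```text
time_s: 23.3
position: [0.4132, 0.1073, 0.1315]
ee_rot: [-0.001, -3.137, 0.002]
force: [-0.5, -0.1, 0.1]
gripper_width: 0.551
grasp_force: 0.0
```

```bash
python3 - <<'E'
from h import *
p2=pose('pics/w2.png');print("w2 tip",onz('wrist',(127,273),.052,p2),"head",onz('wrist',(154,240),.008,p2))
w=snap('pics/w17.png');p=pose('pics/w17.png')
for s,v in ((60,90),(75,90),(90,90),(60,110)): bolt(w,p,(.423,.105),.052,(.011,.004,.005),s,v)
shift([.423,.108,.1],np.pi/2)
E
```

```text
w2 tip [0.42489283 0.11722295 0.052     ] head [0.4236283  0.11771822 0.008     ]
pred [277. 207.] [277. 229.] area [25 32 20 13 83] tip [285.4 227.6] near [291.4 217.8] -> by tip [0.4167 0.1114] by head [0.4426 0.1171]
pred [277. 207.] [277. 229.] area [ 24  19  21  38 543] tip [290.8 239.8] near [290.  204.7] -> by tip [0.4265 0.1155] by head [0.4304 0.1157]
pred [277. 207.] [277. 229.] area [   0    0   45   62 1474] tip [259.8 244.8] near [276.2 185.3] -> by tip [0.4307 0.0922] by head [0.413  0.1038]
pred [277. 207.] [277. 229.] area [25 32 16 13 70] tip [285.4 227.6] near [290.7 217.9] -> by tip [0.4167 0.1114] by head [0.4427 0.1164]
pos [0.4143 0.1075 0.1325] yaw 1.57 t 23.35 w 0.552 -> shares [-0.0176  0.001   0.0649] spin -0.0005 j6 0.25
```

drive_tool([
  [[0.1,-0.024,0.017,0,0],[0.1,-0.024,0.017,0,0],[0.1,-0.024,0.017,0.06,0],[0.1,-0.024,0.017,0.12,0],[0.1,-0.024,0.017,0.14,0],[0.1,-0.024,0.017,0.14,0],[0.1,-0.024,0.017,0.14,0]],
])

```text
time_s: 23.93
position: [0.4267, 0.1161, 0.0633]
ee_rot: [-0.001, -3.141, 0.0]
force: [1.7, 0.9, 0.2]
gripper_width: 0.552
grasp_force: 0.0
```

```bash
python3 - <<'E'
from h import *
w=snap('pics/w18.png');p=pose('pics/w18.png')
for s,v in ((65,90),(75,90)): bolt(w,p,(.4265,.116),.052,(.011,.004,.005),s,v)
shift([.4265,.116,.023],np.pi/2)
E
```

```text
pred [280. 224.] [280. 260.] area [  8  14  27  55 825] tip [276.2 268.7] near [279.  216.7] -> by tip [0.4269 0.1142] by head [0.4306 0.1156]
pred [280. 224.] [280. 260.] area [   6   14   31   55 1030] tip [278.2 268.8] near [279.  216.7] -> by tip [0.4269 0.1153] by head [0.4306 0.1156]
pos [0.4276 0.1164 0.064 ] yaw 1.57 t 23.98 w 0.551 -> shares [ 0.0024 -0.0009  0.0821] spin -0.0004 j6 0.27
```

Good agreement at (0.428, 0.1155). Grip and lift.

drive_tool([
  [[0.1,0,-0.002,0.04,0],[0.1,0,-0.002,0.075,0],[0.1,0,-0.002,0.08,0],[0.1,0,-0.002,0.08,0],[-1,0,-0.002,0.08,0],[-1,0,-0.002,0.08,0],[-1,0,-0.002,0.08,0],[-1,0,-0.002,0.08,0],[-1,0,-0.002,0.08,0],[-1,0,-0.002,0.08,0],[-1,0,-0.002,0.08,0]],
])

```text
time_s: 24.9
position: [0.4279, 0.1157, 0.0243]
ee_rot: [0.0, 3.139, 0.001]
force: [-0.5, -1.0, 6.6]
gripper_width: 0.101
grasp_force: 48.9
```

drive_tool([
  [[-1,0,0,-0.08,0],[-1,0,0,-0.16,0],[-1,0,0,-0.24,0],[-1,0,0,-0.32,0],[-1,0,0,-0.32,0],[-1,0,0,-0.32,0],[-1,0,0,-0.32,0]],
])

```text
time_s: 25.48
position: [0.4266, 0.1153, 0.1832]
ee_rot: [0.0, 3.141, 0.0]
force: [0.2, -0.2, -0.8]
gripper_width: 0.102
grasp_force: 48.9
```

```bash
python3 - <<'E'
from h import *
w=snap('pics/w19.png')
shift([.538,-.0405,.18],np.pi/2)
E
```

```text
pos [0.4259 0.1151 0.1823] yaw 1.571 t 25.53 w 0.104 -> shares [-0.2244 -0.3112  0.0043] spin -0.0002 j6 0.26
```

drive_tool([
  [[-1,-0.05,-0.07,0,0],[-1,-0.1,-0.14,0,0],[-1,-0.17,-0.24,0,0],[-1,-0.224,-0.311,0,0],[-1,-0.224,-0.311,0,0],[-1,-0.224,-0.311,0,0],[-1,-0.224,-0.311,0.06,0],[-1,-0.224,-0.311,0.12,0],[-1,-0.224,-0.311,0.18,0],[-1,-0.224,-0.311,0.19,0],[-1,-0.224,-0.311,0.19,0],[-1,-0.224,-0.311,0.19,0]],
])

```text
time_s: 26.53
position: [0.5382, -0.0398, 0.088]
ee_rot: [0.0, -3.14, -0.0]
force: [-0.4, 0.2, 0.2]
gripper_width: 0.101
grasp_force: 49.0
```

```bash
python3 - <<'E'
from h import *
w=snap('pics/w20.png');p=pose('pics/w20.png')
shift([.538,-.0405,.053],np.pi/2)
c=np.array([.558,-.0155])
h=cv2.cvtColor(w,cv2.COLOR_BGR2HSV).astype(int);m=((h[...,0]<14)&(h[...,1]>120)).astype(np.uint8)
n,l,st,ce=cv2.connectedComponentsWithStats(m);print(st[1:][st[1:,4]>200])
print([proj('wrist',[*(c+d),.048],p).round() for d in np.array([[-.052,.052],[-.052,-.052]])])
E
```

```text
pos [ 0.5394 -0.0399  0.0891] yaw 1.571 t 26.58 w 0.098 -> shares [ 0.0029 -0.0012  0.0721] spin 0.0001 j6 -0.07
[[  237   182   169   125 11953]
 [  270   310    18    22   326]
 [    0   392    55    28   627]]
[array([405., 189.]), array([232., 188.])]
```

drive_tool([
  [[-1,0.002,0,0.03,0],[-1,0.002,0,0.06,0],[-1,0.002,0,0.07,0],[-1,0.002,0,0.073,0],[-1,0.002,0,0.076,0],[-1,0.002,0,0.076,0],[-1,0.002,0,0.076,0]],
])

```text
time_s: 27.17
position: [0.5382, -0.0401, 0.0524]
ee_rot: [0.0, 3.14, 0.0]
force: [-2.8, 0.7, 5.0]
gripper_width: 0.098
grasp_force: 49.8
```

Contact with the floor. I'll release, rise and back away for a check.

drive_tool([
  [[-0.3,0,0,0,0],[-0.3,0,0,0,0],[-0.3,0,0,0,0],[-0.3,0,0,0,0],[-0.3,0,0,-0.04,0],[-0.3,0,0,-0.12,0],[-0.3,0,0,-0.2,0],[-0.3,0,0,-0.28,0],[-0.3,0,0,-0.36,0],[-0.3,0.1,0,-0.4,0],[-0.3,0.2,0,-0.4,0],[-0.3,0.3,0,-0.4,0]],
])

```text
time_s: 28.17
position: [0.4165, -0.0402, 0.2513]
ee_rot: [0.0, 3.137, -0.001]
force: [-1.0, -0.3, 0.8]
gripper_width: 0.35
grasp_force: 0.0
```

drive_tool([
  [[-0.3,0,-0.1,0,0],[-0.3,0,-0.2,0,0],[-0.3,0,-0.3,0,0],[-0.3,0,-0.3,0,0],[-0.3,0,-0.3,0,0],[-0.3,0,-0.3,0,0]],
])

```text
time_s: 28.67
position: [0.4157, -0.1911, 0.2494]
ee_rot: [-0.005, -3.141, -0.001]
force: [0.2, 0.1, 0.4]
gripper_width: 0.349
grasp_force: 0.0
```

```bash
python3 - <<'E'
from h import *
w=snap('pics/w21.png');p=pose('pics/w21.png');s=read_camera('scene')[:,:,::-1];t=read_camera('top')[:,:,::-1]
print(p)
cv2.imwrite('pics/t21.png',t);cv2.imwrite('pics/s21.png',s)
a=cv2.resize(s[135:255,220:400],(400,267),interpolation=cv2.INTER_CUBIC)
b=cv2.resize(t[165:305,205:400],(400,287),interpolation=cv2.INTER_CUBIC)
c=cv2.resize(w[170:370,:],(800,286))
cv2.imwrite('pics/final.png',np.vstack([np.hstack([np.vstack([a,np.zeros((20,400,3),np.uint8)]),b]),c]))
E
```

```text
(array([ 0.41570811, -0.19110496,  0.2494465 ]), array([-5.05716640e-03, -3.14147884e+00, -7.66362575e-04]))
```

View pics/final.png

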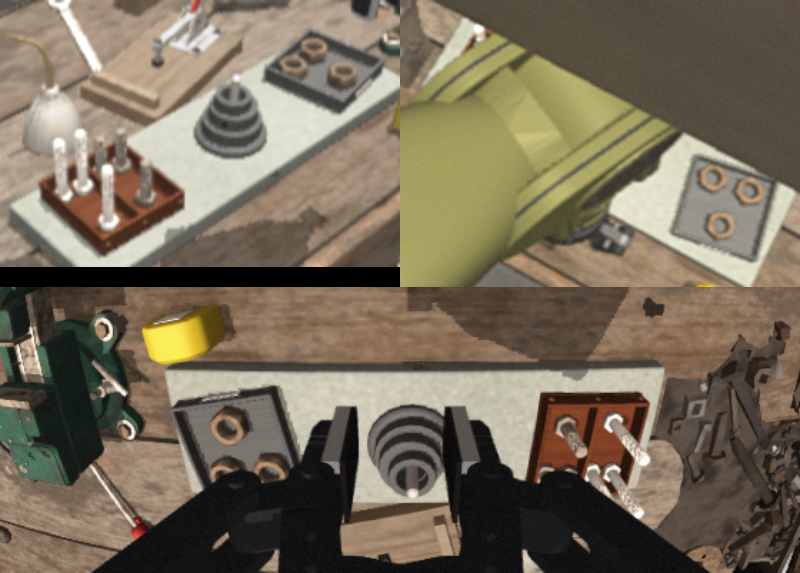

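The final montage shows both bolts upright in their bays, the nut flat on the tray floor, and the collars stacked in a taper on the post. The tape and oil can are undisturbed, so I'm handing in.

```bash
python3 -c "
from plant import *
print(close_job())"
```

```text
the job is handed in; nothing more can be done
None
```

I handed the job in at about 29 s of the 125 s allowed. The last pictures show both bolts upright in their own bays, the nut flat in the tray, the wide collar below the narrow one on the post, and the tape measure and oil can apparently untouched; no verdict came back.

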